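# Lower and lock the ratchet carving rest

## Task

The arm of the ratchet carving rest stands raised, locked against lowering by its rocking pawl: press the pawl's tail plate fully down so that its nose swings free of the teeth, then push the arm's padded end down past the teeth until it lies fully down on its stop. Last, press the pawl's nose plate fully down so that the pawl sits in between the teeth and locks the arm there. Only press and push: do not lift the arm higher, do not force it past the engaged pawl, and leave the loose things around it where they are.

Things in the scene. Friction and masses are not known exactly. Their poses are not given: they have to be found in the camera images.
- carving_rest: The rest's fixed green cast base, a plate 100 x 370 x 12 mm on the bench with upright cheeks. Origin on the bench surface straight below the arm's hinge; z up; +y runs along the base towards the arm's padded end, -y towards the pawl's tail; x runs along both hinge axes. It does not move during the run.
- rest_hinge (a point): Point on the arm's hinge axis, mid-width, 60 mm above the bench (a fixed point). The arm turns about the base's x axis here. The toothed steel disc on the arm around it has 54 mm radius over the teeth.
- rest_arm (a joint): Angle of the arm, rad: 0 = level, fully down on its stop; positive = raised; it starts between 0.62 and 0.82. While the pawl is engaged the arm jams at 0.55. Its hinge is stiff: it stays where it is left and takes 3 to 8 N at the pad, pushed square to the pad, to move down.
- pad_top (a point): Centre of the top face of the flat cork-topped wooden pad, 64 x 64 mm and 16 mm thick, on the free end of the steel arm; its axes turn with the arm (z square out of the pad's top, y outward along the arm). It lies 172 mm out from the hinge along the arm and 22 mm above the arm's centre line; with the arm down it is 82 mm above the bench.
- pawl (a joint): Angle of the rocking pawl, rad: 0 = nose down, fully in between the teeth (engaged); 0.26 = tail fully pressed down, nose raised (free) at its stop; the nose clears the teeth above about 0.12. It starts between 0 and 0.03. Its pivot is stiff: it stays where it is left, and takes about 5 N on a plate's centre to rock either way.
- pawl_tail (a point): Centre of the top face of the pawl's tail plate, a steel plate 32 mm (x) x 30 mm (y) x 4 mm at the end of the pawl away from the pad. It lies 52 mm from the pawl's pivot, at the -y side of it; the pivot is 80 mm to the -y side of the arm's hinge and 112 mm above the bench. About 130 mm above the bench at first; pressed fully down it sinks by about 13 mm. Axes turn with the pawl.
- pawl_nose (a point): Centre of the top face of the pawl's nose plate, the same size, at the end of the pawl over the toothed disc, 67 mm from the pawl's pivot at its +y side; about 130 mm above the bench when engaged and 17 mm higher when free. Axes turn with the pawl.
- bone_blank: The loose bone blank, a flat cream hooked piece about 100 x 45 x 14 mm. A bystander, not to be disturbed; origin at the centre of its underside.
- burr_block: The loose cream block 62 x 94 x 24 mm stuck full of small upright burrs (about 60 mm high in all). A bystander, not to be disturbed; origin at the centre of its underside.
- grinding_wheel: The loose off-white grinding wheel, 48 mm across and 14 mm thick, lying flat. A bystander, not to be disturbed; origin at the centre of its underside.
- handpiece: The loose dark rotary handpiece, about 160 mm long and 24 mm thick, lying down. A bystander, not to be disturbed; origin at the centre of its underside.
- powder_bottle: The loose white bottle, 64 mm across and 130 mm high. A bystander, not to be disturbed; origin at the centre of its underside.
- parts_tray: The loose clear parts tray 150 x 110 x 45 mm. A bystander, not to be disturbed; origin at the centre of its underside.

How it is judged:
On the way, in this order (a step that is already met when the one before it is completed fails the run):
1. the pawl is pressed free of the teeth (past 0.18 rad) while the arm is still raised (value of joint pawl above 0.18 rad and value of joint rest_arm above 0.5 rad), for 0.2 s.
2. the arm is pushed fully down while the pawl is free (value of joint rest_arm below 0.05 rad and value of joint pawl above 0.12 rad), for 0.2 s.
At the end, for the whole second after the job is handed in: The arm lies fully down (below 0.06 rad), the pawl is pressed back in between the teeth (below 0.05 rad), and no bystander has moved more than 25 mm (value of joint rest_arm below 0.06 rad and value of joint pawl below 0.05 rad and not (distance of any of bone_blank, burr_block, grinding_wheel, handpiece, powder_bottle, parts_tray from where it was at the start of the episode above 0.025 m)); the robot touches nothing.
It fails at once if a bystander is moved more than 25 mm or lifted (distance of any of bone_blank, burr_block, grinding_wheel, handpiece, powder_bottle, parts_tray from where it was at the start of the episode above 0.025 m).
It fails at once if the arm is forced past the engaged pawl (value of joint rest_arm between 0.12 and 0.47 rad and value of joint pawl below 0.07 rad).
It fails at once if the arm is lifted higher (above 0.9 rad) (value of joint rest_arm above 0.9 rad).
It also fails if it takes over 64 s, if anything falls off the work surface, if the arm or the gripper's body presses on something with over 40 N, if the wrist force passes 120 N, or if a joint passes its speed limit or range.

## Robot

A 6-joint arm with a two-finger parallel gripper is mounted at the origin on the work surface. World frame = base frame: x ahead of the robot, y to its left, z up, the work surface at z = 0. Lengths are in m, angles in rad, forces in N, time in s.
With the tool pointing down it reaches from about 0.325 to 0.775 m from the base axis. Payload 5.5 kg.
Tool frame: the origin (TCP) lies midway between the tips of the shut fingers; the grasp point (between the pads) lies 19 mm behind it; z points along the fingers, y is the direction in which the jaws open and shut (so a half turn about z gives the same grasp; the last joint's range is limited). The gripper opens to 88 mm and grips with 3 to 60 N. Pads are 20 mm wide; open, the fingers measure 115 mm over their backs; the gripper's body (75 mm by 178 mm) begins 61 mm behind the grasp point.
Start: joints at [-1.224, 0.091, 1.231, -0, 1.82, -0.057], TCP at [0.236, -0.552, 0.19] pointing down, gripper open.
Joint ranges: [-2.87, 2.87], [-0.86, 2.18], [0.17, 2.46], [-1.51, 4.65], [0.06, 2.69], [-2.65, 2.65]. Speed limits (rad/s): [2.57, 2.57, 3.01, 3.14, 3.14, 3.14].

## Interface

Orientations are given as a unit quaternion [w, x, y, z].
In Python, from station import r gives the robot as it stands. The module is installed in compiled form; this text tells all that it offers.
- The arm moves only by the tool drive_tool, never from a script. Its argument "rows" is one flat list of numbers, 7 for each row, row after row: the opening, from 0 (shut) to 1 (fully open), then the shift along the tool's x, y, z in mm, then the turn, a rotation vector about the tool's x, y, z in rad. In form: [fingers, x, y, z, ax, ay, az, fingers, x, y, z, ax, ay, az, ...]. A call has 1 to 5 rows; each row is the pose to reach, as a shift and turn from the pose commanded when the call began, along the tool's axes at that moment; what a row does not reach only later rows make up. A row lasts 1/10 s, in which the tool goes at most 50 mm and 8.59 degrees, less where a joint would pass 70% of its speed; a pose out of reach is approached as far as the arm can. A call with a gripper value outside its range is refused whole. The fingers move at their own pace and stop on an object; "squeeze" is the grip in N (left out, the last holds). Time passes only in rows, so rows that repeat a pose let the fingers close. It gives the time, the measured TCP pose, the force and the opening at its end, in the units of the state.
- r.observe(): the state, without advancing time (a new reading comes with each control period).
- r.read_camera(name): name is "scene" or "top" or "wrist"; returns the picture (480x640x3 uint8, red, green, blue); there is no depth.
- r.calibration(name): a dict with "fx", "fy", "cx", "cy" (pixels), "position" and "attitude" of the camera in the world; the wrist camera has in their place "T_tool_cam" (4x4, takes a point from camera to tool coordinates, whose origin is the TCP and whose axes are the flange's). Camera axes: x right, y up, looking along -z (the intrinsics and any distortion apply to the point x, -y, -z); pixel columns grow to the right and rows downward; lengths in m; the calibration is good to about 2 mm. A picture is of the moment at which its call begins: read the wrist's pose just before it. calibration takes no time and is no camera call.
- r.sign_off(): hands the job in, once; it reports no verdict.
The state is a dict: "time_s": time; "joints": joint angles; "qvel": joint speeds; "tau": joint torques, N m; "position": TCP position; "eef_rot": TCP orientation; "wrist_force": force on the tool from outside, world axes, zero at the start; "wrist_torque": the same for the moment, N m; "gripper_width": finger opening in m.
Only numpy, scipy, OpenCV 4.12 (cv2) and the standard library are available. Lean on these libraries where they do the work, as an engineer would, in place of code of your own. Each camera call takes 0.05 s, during which the arm holds its last target. There are 200 camera calls.

## Working session

There is one attempt and no reset: what is moved stays moved. The work goes in short steps, Python scripts to look and compute and a tool call to move; the robot and the scene stay as the last step left them, time stands still between calls to the robot, and variables do not carry over. Pictures are saved under pics/ and viewed, and the job is handed in when it is done.

Besides the shell and the picture viewer there is one more tool, called after "Call:" as name(argument=value, ...) on one line, values as JSON. drive_tool: Moves the arm, as the interface text tells. Its arguments: {"type":"object","properties":{"rows":{"type":"array"},"squeeze":{"type":"number"}},"required":["rows"]}

```bash
mkdir -p pics
python3 - <<'E'
from station import r
import cv2
for n in("scene","top"):
    cv2.imwrite(f"pics/{n}0.png",r.read_camera(n)[:,:,::-1]); print(n,r.calibration(n))
print(r.calibration("wrist")); print(r.observe())
E
```

```text
scene {'fx': 453.90189330729993, 'fy': 453.90189330729993, 'cx': 314.1615670964459, 'cy': 240.45806145196968, 'position': array([1.13748147, 0.05881193, 0.75326947]), 'attitude': array([0.60128495, 0.23739068, 0.27325198, 0.71234502])}
top {'fx': 452.01654319055757, 'fy': 452.01654319055757, 'cx': 322.35296577140866, 'cy': 235.24204833825655, 'position': array([ 0.40436626, -0.03792832,  1.18866555]), 'attitude': array([-0.69763564, -0.06148017,  0.03622279,  0.71289032])}
{'fx': 403.58823526355303, 'fy': 403.58823526355303, 'cx': 318.3916412481981, 'cy': 240.2124280632806, 'T_tool_cam': array([[ 7.20440550e-04,  9.64148356e-01,  2.65362823e-01,
         7.09721419e-02],
       [ 9.99999579e-01, -8.45348032e-04,  3.56495562e-04,
         8.76438374e-05],
       [ 5.68038551e-04,  2.65362455e-01, -9.64148560e-01,
        -1.93738617e-01],
       [ 0.00000000e+00,  0.00000000e+00,  0.00000000e+00,
         1.00000000e+00]])}
{'time_s': 0.1, 'joints': array([-1.22372188e+00,  9.17727970e-02,  1.23172467e+00, -5.27477412e-06,
        1.81978821e+00, -5.67429153e-02]), 'qvel': array([ 0.00123945, -0.00070934, -0.00329762,  0.00017444, -0.00016751,
        0.0012617 ]), 'tau': array([ 3.01945249e-03, -4.47854948e+01, -4.07570994e+01,  7.00970669e-02,
        2.84054142e-02, -1.22460056e-04]), 'position': array([ 0.23562733, -0.5514634 ,  0.18924948]), 'eef_rot': array([-8.37238943e-04,  9.79685375e-01,  2.00538897e-01, -1.24983201e-04]), 'wrist_force': array([0.31295029, 0.28995775, 0.11621316]), 'wrist_torque': array([0.03055158, 0.04085976, 0.05065974]), 'gripper_width': 0.08754086792566285}
```

View pics/scene0.png

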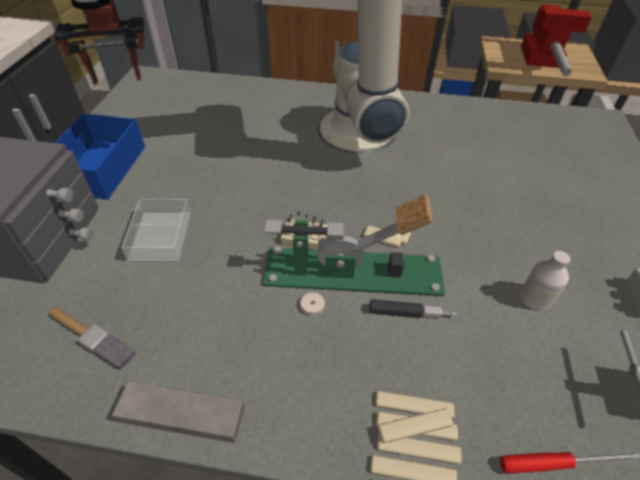

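View pics/top0.png

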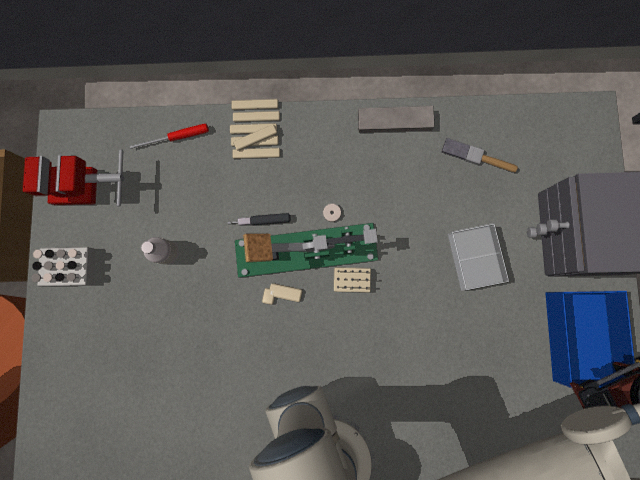

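```bash
cat > h.py <<'E'
import numpy as np, cv2
from station import r
from scipy.spatial.transform import Rotation as R
def ray(n,u,v):
    c=r.calibration(n); d=np.array([(u-c['cx'])/c['fx'],-(v-c['cy'])/c['fy'],-1])
    return c['position'],R.from_quat(c['attitude'],scalar_first=True).apply(d)
def onz(n,u,v,z):
    p,d=ray(n,u,v); return p+d*(z-p[2])/d[2]
def two(u1,v1,u2,v2):
    p,d=ray('top',u1,v1);q,e=ray('scene',u2,v2)
    s=np.linalg.lstsq(np.c_[d,-e],q-p,rcond=None)[0]
    a,b=p+s[0]*d,q+s[1]*e
    return (a+b)/2,np.linalg.norm(a-b)
E
python3 - <<'E'
from h import *
T=cv2.imread('pics/top0.png');S=cv2.imread('pics/scene0.png')
m=cv2.inRange(cv2.cvtColor(T,cv2.COLOR_BGR2HSV),(55,80,20),(90,255,255))
c=max(cv2.findContours(m,0,2)[0],key=cv2.contourArea) if 0 else np.vstack([c for c in cv2.findContours(m,0,2)[0] if cv2.contourArea(c)>15])
b=cv2.boxPoints(cv2.minAreaRect(c)); print(b)
P=np.array([onz('top',*p,.012) for p in b]); print(P.round(4)); print(np.linalg.norm(P-np.roll(P,1,0),axis=1),P.mean(0))
cv2.imwrite('pics/tz.png',cv2.resize(T[195:315,220:400],None,fx=4.4,fy=4.4,interpolation=2))
cv2.imwrite('pics/sz.png',cv2.resize(S[185:305,255:455],None,fx=4,fy=4,interpolation=2))
E
```

```text
[[233.4548  240.28757]
 [372.63666 222.57352]
 [377.36404 259.71732]
 [238.18219 277.43137]]
[[ 0.5609  0.2382  0.012 ]
 [ 0.5991 -0.1302  0.012 ]
 [ 0.501  -0.1391  0.012 ]
 [ 0.4627  0.2249  0.012 ]]
[0.09911789 0.37039392 0.09848135 0.36605702] [0.530897   0.04842542 0.012     ]
```

View pics/tz.png

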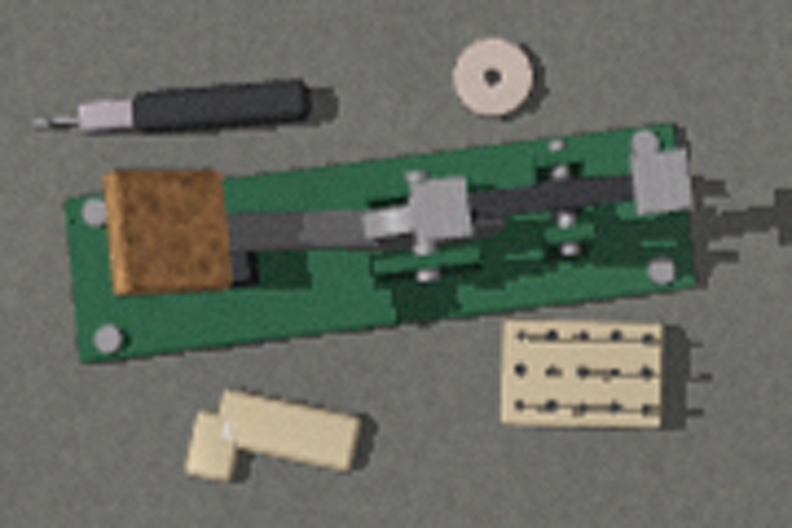

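View pics/sz.png

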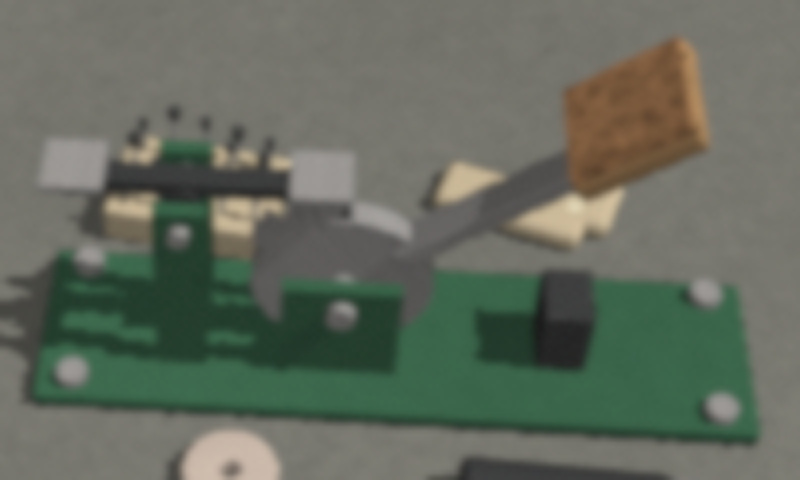

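Run:
```python
from h import *
t,n=(370.2,236.1),(320.2,242.3)
print(onz('top',*t,.13),two(*t,273.5,226)); print(onz('top',*n,.13),two(*n,335.5,229))
print(two(258.6,247.7,255+640/4,185+115/4))
for p in((108,170),(222,170),(232,290),(115,293)): print(onz('top',220+p[0]/4.4,195+p[1]/4.4,.18))
```

```text
[ 0.54740449 -0.11416345  0.13      ] (array([ 0.547683  , -0.11352259,  0.12663822]), np.float64(0.0017922246728578975))
[0.53547593 0.00398891 0.13      ] (array([0.53569007, 0.00510091, 0.12736936]), np.float64(0.0020273429919426805))
(array([0.5206246 , 0.14497703, 0.17713078]), np.float64(0.006049476108343265))
[0.55315567 0.17349916 0.18      ]
[0.55171628 0.11440155 0.18      ]
[0.48970668 0.10947077 0.18      ]
[0.48949731 0.16959084 0.18      ]
```

Call:
drive_tool(rows=[0,40,-23,0,0,0,0.06,0,80,-47,0,0,0,0.12,0,120,-70,0,0,0,0.18,0,160,-93,0,0,0,0.24,0,200,-117,0,0,0,0.302], squeeze=20)

```text
time_s: 0.6
position: [0.3743, -0.3639, 0.1897]
eef_rot: [-0.0, 0.999, 0.049, -0.0]
wrist_force: [0.1, 0.0, -0.2]
gripper_width: 0.0513
```

Call:
drive_tool(rows=[0,28,-33,0,0,0,0,0,56,-66,0,0,0,0,0,85,-100,0,0,0,0,0,113,-133,0,0,0,0,0,141,-166,0,0,0,0])

```text
time_s: 1.1
position: [0.4977, -0.1844, 0.1899]
eef_rot: [-0.0, 0.999, 0.051, -0.0]
wrist_force: [0.3, -0.1, -0.1]
gripper_width: 0.0111
```

Call:
drive_tool(rows=[0,28,-33,5,0,0,0,0,56.5,-67,15,0,0,0,0,56.5,-67,20,0,0,0,0,56.5,-67,20,0,0,0])

```text
time_s: 1.5
position: [0.546, -0.1129, 0.1684]
eef_rot: [-0.0, 0.999, 0.052, -0.002]
wrist_force: [-1.1, -0.9, -0.1]
gripper_width: 0.0002
```

Run:
```python
from h import *
print(r.observe()['position'],r.observe()['gripper_width'])
T=r.read_camera('top')[:,:,::-1];S=r.read_camera('scene')[:,:,::-1]
a=cv2.resize(S[165:305,245:455],None,fx=3.6,fy=3.6,interpolation=2)
cv2.imwrite('pics/s1.png',a)
cv2.imwrite('pics/w1.png',r.read_camera('wrist')[:,:,::-1])
```

```text
[ 0.54596146 -0.1129356   0.16843901] 0.00019061536023137938
```

View pics/s1.png

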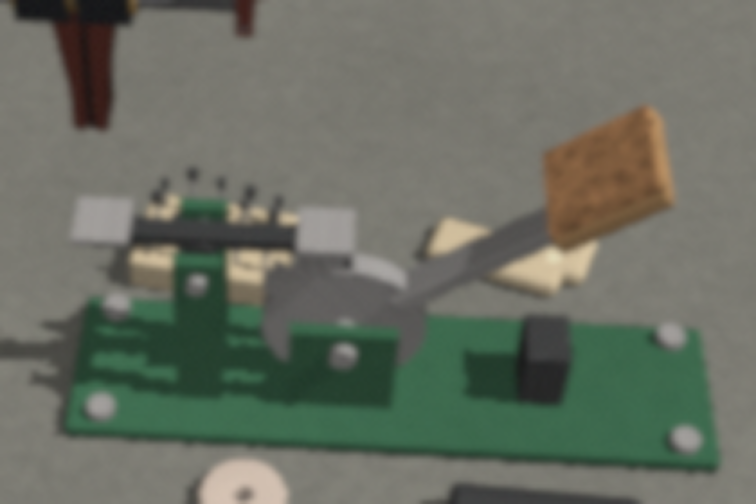

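View pics/w1.png

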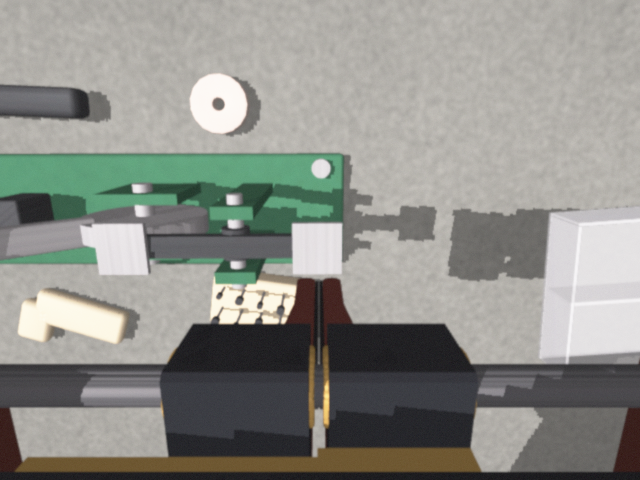

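```bash
cat >> h.py <<'E'
def wray(u,v,z):
    o=r.observe();c=r.calibration('wrist');M=c['T_tool_cam'];Q=R.from_quat(o['eef_rot'],scalar_first=True)
    d=Q.apply(M[:3,:3]@np.array([(u-c['cx'])/c['fx'],-(v-c['cy'])/c['fy'],-1]));p=o['position']+Q.apply(M[:3,3])
    return p+d*(z-p[2])/d[2]
E
python3 - <<'E'
from h import *
print(wray(317,249,.13),wray(122,249,.13)); print(onz('scene',270.5,200.5,.1684))
E
```

```text
[ 0.54698721 -0.11446648  0.13      ] [0.53508856 0.00307003 0.13      ]
[ 0.52202935 -0.12189029  0.1684    ]
```

Call:
drive_tool(rows=[0,1.5,1,15,0,0,0,0,1.5,1,30,0,0,0,0,1.5,1,34,0,0,0,0,1.5,1,36,0,0,0])

```text
time_s: 2.05
position: [0.5472, -0.1148, 0.1325]
eef_rot: [-0.0, 0.999, 0.051, -0.001]
wrist_force: [-0.2, 0.2, -0.1]
gripper_width: 0.0007
```

Call:
drive_tool(rows=[0,0,0,2,0,0,0,0,0,0,4,0,0,0,0,0,0,6,0,0,0,0,0,0,6,0,0,0])

```text
time_s: 2.45
position: [0.5481, -0.1145, 0.1282]
eef_rot: [0.0, 0.999, 0.051, 0.0]
wrist_force: [-0.6, 0.8, -0.2]
gripper_width: 0.0004
```

Call:
drive_tool(rows=[0,0,0,2,0,0,0,0,0,0,4,0,0,0,0,0,0,6,0,0,0,0,0,0,6,0,0,0])

```text
time_s: 2.85
position: [0.5479, -0.1145, 0.1218]
eef_rot: [-0.0, 0.999, 0.051, -0.0]
wrist_force: [0.9, -1.1, 0.5]
gripper_width: 0.0004
```

```bash
cat > snap.py <<'E'
from h import *
import sys
o=r.observe();print(o['time_s'],o['position'],o['wrist_force'])
S=r.read_camera('scene')[:,:,::-1]
cv2.imwrite(f'pics/s{sys.argv[1]}.png',cv2.resize(S[165:305,245:455],None,fx=3.6,fy=3.6,interpolation=2))
E
python3 snap.py 2
```

```text
2.85 [ 0.54790054 -0.11452851  0.12177776] [ 0.87197225 -1.11561083  0.54140606]
```

View pics/s2.png

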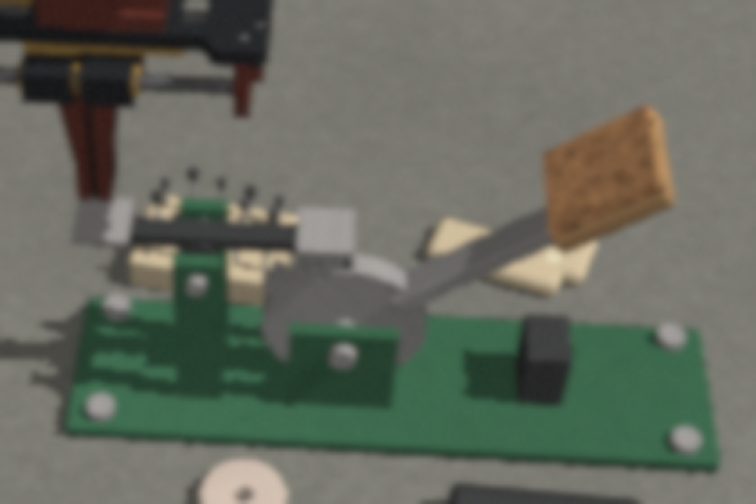

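Call:
drive_tool(rows=[0,0,0,2,0,0,0,0,0,0,4,0,0,0,0,0,0,6,0,0,0,0,0,0,6,0,0,0])

```text
time_s: 3.3
position: [0.5479, -0.1145, 0.1157]
eef_rot: [-0.0, 0.999, 0.051, -0.0]
wrist_force: [-0.2, -0.9, 0.5]
gripper_width: 0.0003
```

```bash
python3 snap.py 3; python3 -c "
from h import *
cv2.imwrite('pics/w3.png',r.read_camera('wrist')[:,:,::-1])"
```

```text
3.3 [ 0.54787586 -0.11452242  0.1157248 ] [-0.24984155 -0.94829652  0.51752044]
```

View pics/s3.png

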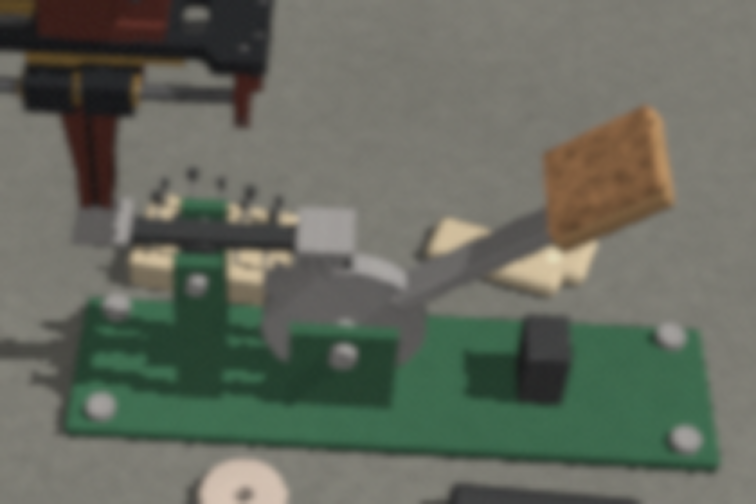

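View pics/w3.png

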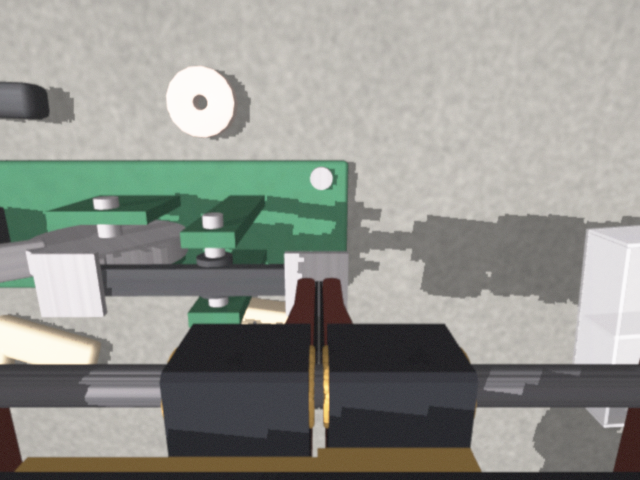

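Call:
drive_tool(rows=[0,0,0,2,0,0,0,0,0,0,4,0,0,0,0,0,0,6,0,0,0,0,0,0,6,0,0,0])

```text
time_s: 3.8
position: [0.5479, -0.1145, 0.1097]
eef_rot: [-0.0, 0.999, 0.051, -0.0]
wrist_force: [-0.1, -0.6, 0.1]
gripper_width: 0.0003
```

Call:
drive_tool(rows=[0,0,0,2,0,0,0,0,0,0,4,0,0,0,0,0,0,4,0,0,0])

```text
time_s: 4.1
position: [0.5479, -0.1145, 0.1058]
eef_rot: [-0.0, 0.999, 0.051, -0.0]
wrist_force: [-0.5, -0.1, 0.7]
gripper_width: 0.0003
```

```bash
python3 snap.py 4
```

```text
4.1 [ 0.5479102  -0.1144909   0.10580673] [-0.47434656 -0.08532683  0.71933979]
```

View pics/s4.png

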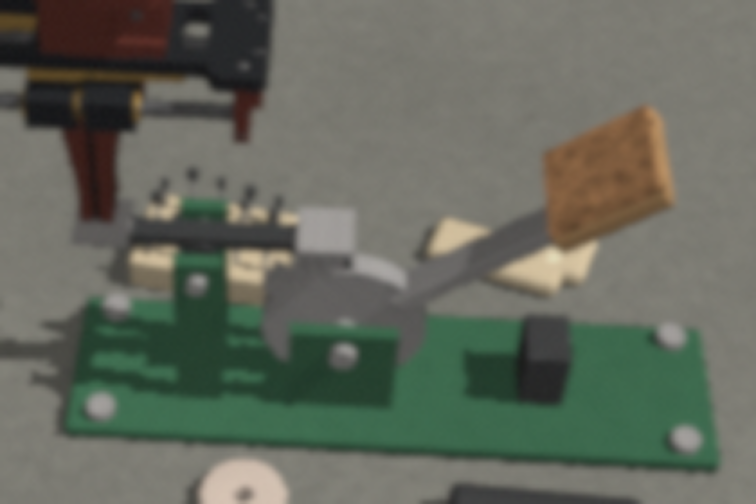

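Call:
drive_tool(rows=[0,0,0,1.5,0,0,0,0,0,0,3,0,0,0,0,0,0,4,0,0,0,0,0,0,4,0,0,0])

```text
time_s: 4.55
position: [0.548, -0.1146, 0.102]
eef_rot: [-0.0, 0.999, 0.051, -0.0]
wrist_force: [-0.0, -1.4, -0.2]
gripper_width: 0.0003
```

```bash
python3 snap.py 5
```

```text
4.55 [ 0.54797986 -0.11456705  0.10196977] [-0.0274709  -1.35709483 -0.22025139]
```

View pics/s5.png

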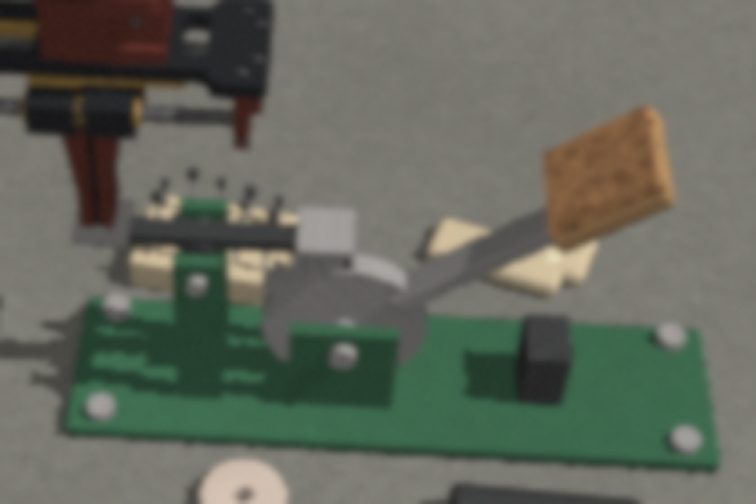

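Call:
drive_tool(rows=[0,0,0,1.5,0,0,0,0,0,0,3,0,0,0,0,0,0,4,0,0,0,0,0,0,4,0,0,0])

```text
time_s: 5.0
position: [0.548, -0.1145, 0.098]
eef_rot: [-0.0, 0.999, 0.051, -0.0]
wrist_force: [0.7, -0.3, 0.8]
gripper_width: 0.0003
```

```bash
python3 snap.py 6
```

```text
5.0 [ 0.5479628  -0.11451912  0.09796299] [ 0.71585835 -0.34484951  0.76795383]
```

View pics/s6.png

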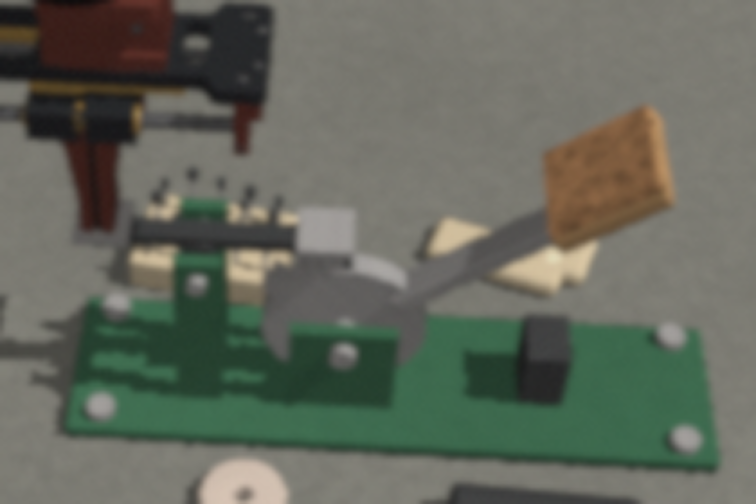

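Run:
```python
from h import *
w=r.read_camera('wrist')[:,:,::-1]; t=r.read_camera('top')[:,:,::-1]
cv2.imwrite('pics/w7.png',cv2.resize(w[200:400,200:440],None,fx=3,fy=3,interpolation=2))
cv2.imwrite('pics/t7.png',cv2.resize(t[195:315,220:400],None,fx=4.4,fy=4.4,interpolation=2))
```

```text
(no output)
```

View pics/w7.png

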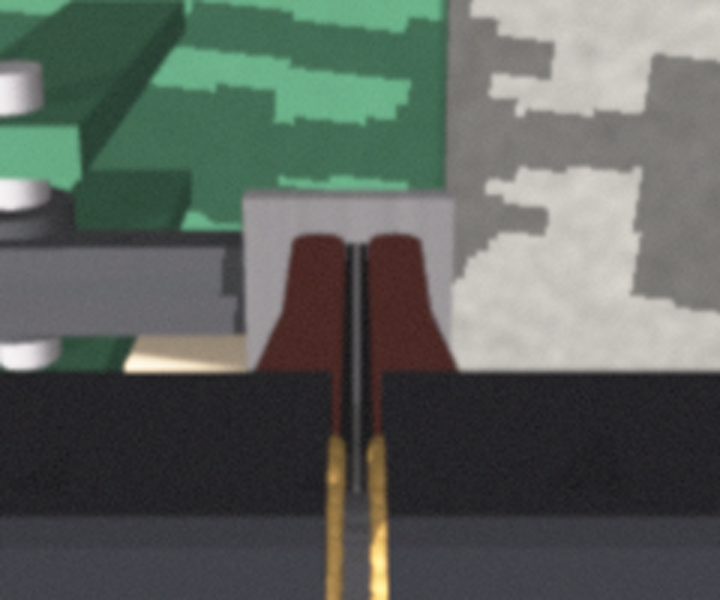

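View pics/t7.png

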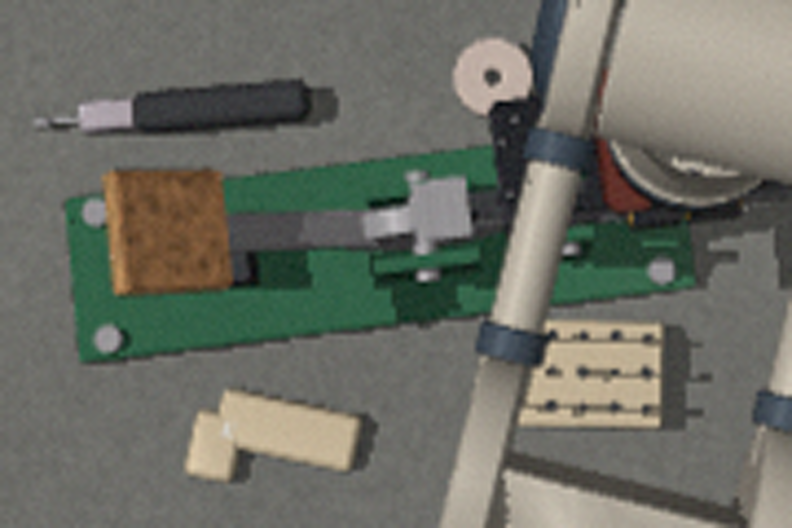

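Call:
drive_tool(rows=[0,0,0,1.5,0,0,0,0,0,0,3,0,0,0,0,0,0,4,0,0,0,0,0,0,4,0,0,0])

```text
time_s: 5.55
position: [0.5484, -0.1153, 0.0955]
eef_rot: [0.001, 0.999, 0.051, 0.001]
wrist_force: [-1.1, -1.9, 4.4]
gripper_width: 0.0006
```

Call:
drive_tool(rows=[0,0,0,1.5,0,0,0,0,0,0,3,0,0,0,0,0,0,3,0,0,0])

```text
time_s: 5.85
position: [0.5486, -0.116, 0.0927]
eef_rot: [0.001, 0.999, 0.05, 0.001]
wrist_force: [-1.0, -3.0, 5.7]
gripper_width: 0.0005
```

```bash
python3 snap.py 8
```

```text
5.85 [ 0.54859402 -0.11596456  0.09271486] [-0.98833734 -3.03377347  5.65600811]
```

View pics/s8.png

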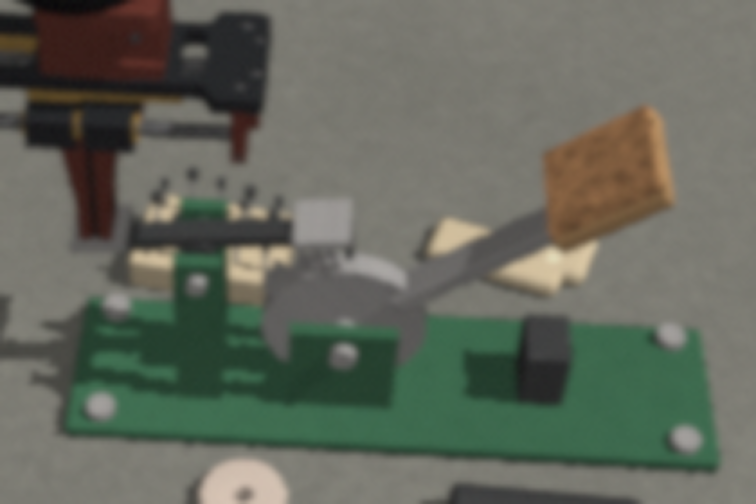

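Call:
drive_tool(rows=[0,0,0,2,0,0,0,0,0,0,4,0,0,0,0,0,0,6,0,0,0,0,0,0,6,0,0,0])

```text
time_s: 6.3
position: [0.5487, -0.117, 0.0868]
eef_rot: [0.002, 0.999, 0.05, 0.001]
wrist_force: [-1.0, -6.3, 5.2]
gripper_width: 0.0005
```

Call:
drive_tool(rows=[0,0,0,1.5,0,0,0,0,0,0,3,0,0,0,0,0,0,3,0,0,0])

```text
time_s: 6.6
position: [0.5488, -0.1173, 0.0849]
eef_rot: [0.003, 0.999, 0.05, 0.002]
wrist_force: [-1.3, -6.9, 8.9]
gripper_width: 0.0003
```

Call:
drive_tool(rows=[0,0,0,1.5,0,0,0,0,0,0,3,0,0,0,0,0,0,3,0,0,0,0,0,0,3,0,0,0])

```text
time_s: 7.0
position: [0.549, -0.1174, 0.0846]
eef_rot: [0.003, 0.999, 0.05, 0.002]
wrist_force: [-7.6, -5.3, 18.4]
gripper_width: 0.0002
```

```bash
python3 snap.py 9
```

```text
7.0 [ 0.54902455 -0.11738323  0.08457906] [-7.55388097 -5.33498091 18.41614224]
```

View pics/s9.png

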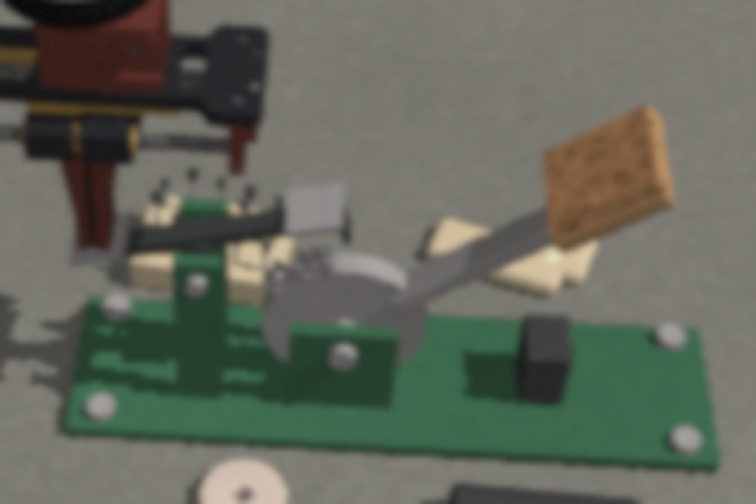

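Call:
drive_tool(rows=[0,0,0,-30,0,0,0,0,0,0,-75,0,0,0,0,0,0,-125,0,0,0,0,0,-30,-125,0,0,0,0,0,-70,-125,0,0,0])

```text
time_s: 7.55
position: [0.5419, -0.0456, 0.2065]
eef_rot: [0.001, 0.999, 0.049, 0.002]
wrist_force: [1.1, 0.4, -1.5]
gripper_width: 0.0005
```

Call:
drive_tool(rows=[0,0,-40,0,0,0,0,0,0,-85,0,0,0,0,0,0,-130,0,0,0,0,0,0,-170,0,0,0,0,0,0,-187,0,0,0,0])

```text
time_s: 8.05
position: [0.5212, 0.1444, 0.204]
eef_rot: [-0.001, 0.999, 0.053, -0.0]
wrist_force: [0.2, -0.8, -0.3]
gripper_width: 0.0004
```

Call:
drive_tool(rows=[0,0,0,10,0,0,0,0,0,0,10,0,0,0])

```text
time_s: 8.25
position: [0.5214, 0.1408, 0.1921]
eef_rot: [0.0, 0.999, 0.051, -0.001]
wrist_force: [0.2, -0.0, -0.1]
gripper_width: 0.0007
```

```bash
python3 snap.py 10; python3 -c "
from h import *
cv2.imwrite('pics/w10.png',r.read_camera('wrist')[:,:,::-1])"
```

```text
8.25 [0.52141092 0.14076935 0.19211701] [ 0.22848315 -0.02861277 -0.06172198]
```

View pics/s10.png

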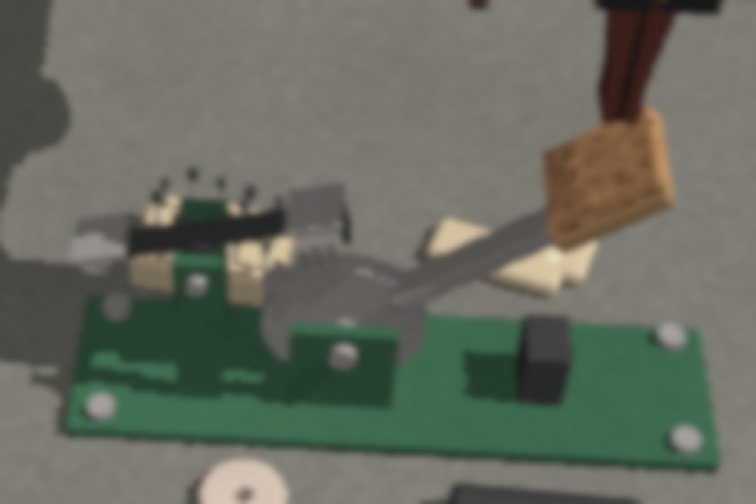

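View pics/w10.png

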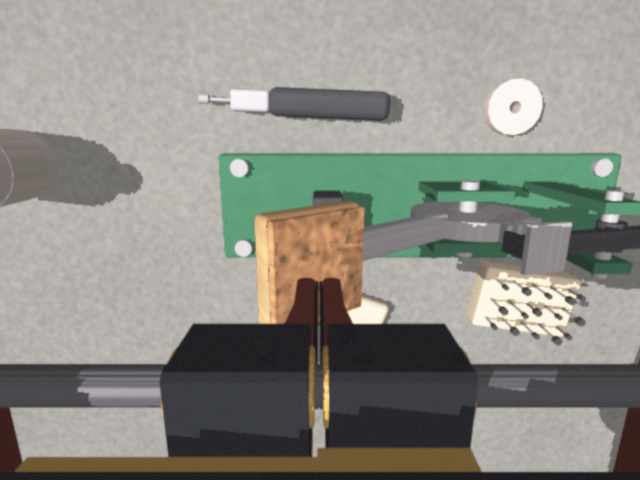

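Call:
drive_tool(rows=[0,0,0,10,0,0,0,0,0,0,20,0,0,0,0,0,0,25,0,0,0,0,0,0,28,0,0,0,0,0,0,28,0,0,0])

```text
time_s: 8.85
position: [0.5217, 0.1409, 0.1655]
eef_rot: [0.0, 0.999, 0.051, -0.001]
wrist_force: [0.2, -1.5, 0.4]
gripper_width: 0.0003
```

Call:
drive_tool(rows=[0,0,0,2,0,0,0,0,0,0,4,0,0,0,0,0,0,6,0,0,0])

```text
time_s: 9.15
position: [0.5221, 0.1412, 0.1604]
eef_rot: [-0.0, 0.999, 0.051, 0.0]
wrist_force: [-0.5, 0.2, 0.3]
gripper_width: 0.0004
```

Call:
drive_tool(rows=[0,0,0,2,0,0,0,0,0,0,4,0,0,0,0,0,0,5,0,0,0])

```text
time_s: 9.45
position: [0.5225, 0.1413, 0.1564]
eef_rot: [-0.0, 0.999, 0.051, 0.001]
wrist_force: [0.1, 1.1, 5.9]
gripper_width: 0.0002
```

Call:
drive_tool(rows=[0,0,-4,5,0,0,0,0,0,-8,10,0,0,0,0,0,-12,14,0,0,0,0,0,-16,19,0,0,0,0,0,-19,23,0,0,0])

```text
time_s: 9.95
position: [0.5205, 0.1605, 0.1325]
eef_rot: [-0.0, 0.999, 0.051, 0.001]
wrist_force: [2.0, 0.2, 5.4]
gripper_width: 0.0007
```

```bash
python3 snap.py 11
```

```text
9.95 [0.52054337 0.1604751  0.1325486 ] [2.0352346  0.18787842 5.37532612]
```

View pics/s11.png

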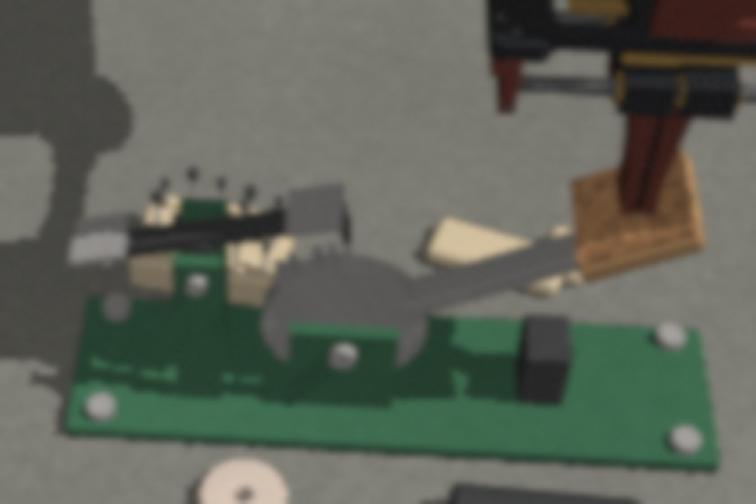

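Call:
drive_tool(rows=[0,0,-4,6,0,0,0,0,0,-7,12,0,0,0,0,0,-10,17,0,0,0,0,0,-13,22,0,0,0,0,0,-15,27,0,0,0])

```text
time_s: 10.5
position: [0.5186, 0.1755, 0.105]
eef_rot: [-0.0, 0.999, 0.051, 0.0]
wrist_force: [1.1, 1.9, 4.9]
gripper_width: 0.0003
```

Call:
drive_tool(rows=[0,0,-3,6,0,0,0,0,0,-5,12,0,0,0,0,0,-7,17,0,0,0,0,0,-9,23,0,0,0,0,0,-11,28,0,0,0])

```text
time_s: 11.0
position: [0.5174, 0.1859, 0.0766]
eef_rot: [0.0, 0.999, 0.051, 0.0]
wrist_force: [1.4, 0.5, 4.3]
gripper_width: 0.0006
```

```bash
python3 snap.py 12
```

```text
11.0 [0.51744547 0.1858803  0.0766254 ] [1.35367338 0.51685902 4.26406632]
```

View pics/s12.png

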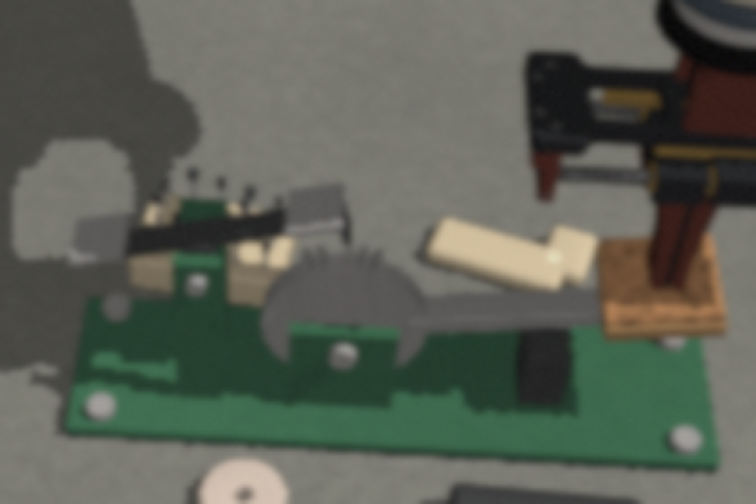

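Call:
drive_tool(rows=[0,0,-1,6,0,0,0,0,0,-2,12,0,0,0,0,0,-3,18,0,0,0,0,0,-3,23,0,0,0,0,0,-3,26,0,0,0])

```text
time_s: 11.55
position: [0.5168, 0.1889, 0.0504]
eef_rot: [-0.0, 0.999, 0.051, -0.0]
wrist_force: [-0.1, 3.5, 4.0]
gripper_width: 0.0002
```

Call:
drive_tool(rows=[0,0,0,2,0,0,0,0,0,0,4,0,0,0,0,0,0,5,0,0,0,0,0,0,5,0,0,0])

```text
time_s: 11.95
position: [0.5171, 0.189, 0.0496]
eef_rot: [-0.0, 0.999, 0.051, 0.001]
wrist_force: [-8.4, 1.0, 19.1]
gripper_width: 0.0006
```

Call:
drive_tool(rows=[0,0,0,1.5,0,0,0,0,0,0,1.5,0,0,0,0,0,0,1.5,0,0,0])

```text
time_s: 12.25
position: [0.5171, 0.189, 0.0495]
eef_rot: [-0.0, 0.999, 0.051, 0.001]
wrist_force: [-10.7, -0.1, 24.3]
gripper_width: 0.0006
```

```bash
python3 snap.py 13
```

```text
12.25 [0.51714152 0.18900398 0.0494916 ] [-10.65254546  -0.09711242  24.25497476]
```

View pics/s13.png

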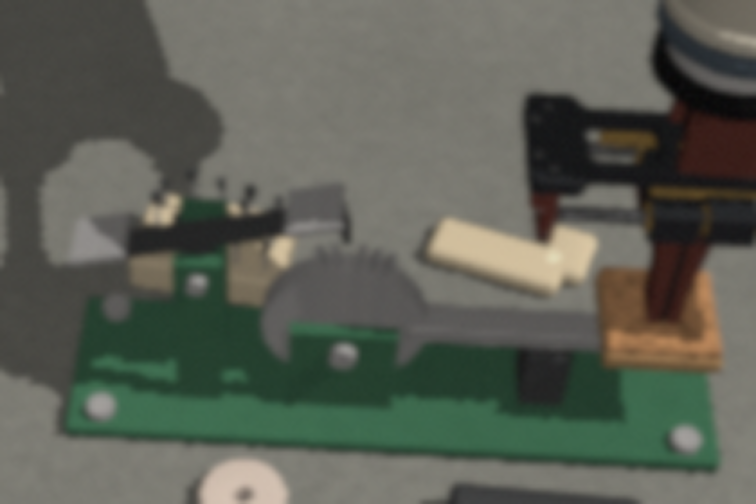

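Call:
drive_tool(rows=[0,0,0,-15,0,0,0,0,0,0,-60,0,0,0,0,0,0,-115,0,0,0,0,0,30,-120,0,0,0,0,0,70,-120,0,0,0])

```text
time_s: 12.8
position: [0.5252, 0.119, 0.1675]
eef_rot: [0.0, 0.999, 0.052, 0.002]
wrist_force: [0.7, -0.2, -0.2]
gripper_width: 0.0004
```

Call:
drive_tool(rows=[0,0,40,0,0,0,0,0,0,80,0,0,0,0,0,0,105,0,0,0,0,0,0,115,0,0,0,0,0,0,115,0,0,0,0])

```text
time_s: 13.3
position: [0.5356, 0.0036, 0.1639]
eef_rot: [0.0, 0.999, 0.05, -0.001]
wrist_force: [0.1, 0.4, 1.0]
gripper_width: 0.0005
```

```bash
python3 snap.py 14; python3 -c "
from h import *
cv2.imwrite('pics/w14.png',r.read_camera('wrist')[:,:,::-1])"
```

```text
13.3 [0.53559129 0.00355012 0.16390645] [0.05405644 0.35034143 1.0196646 ]
```

View pics/s14.png

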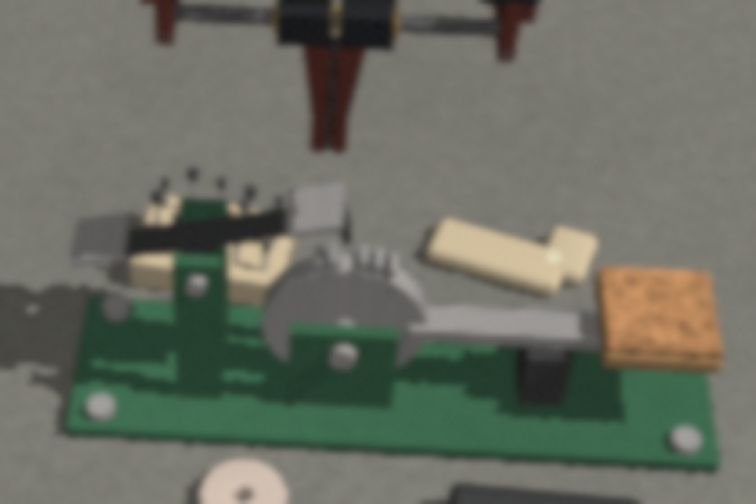

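View pics/w14.png

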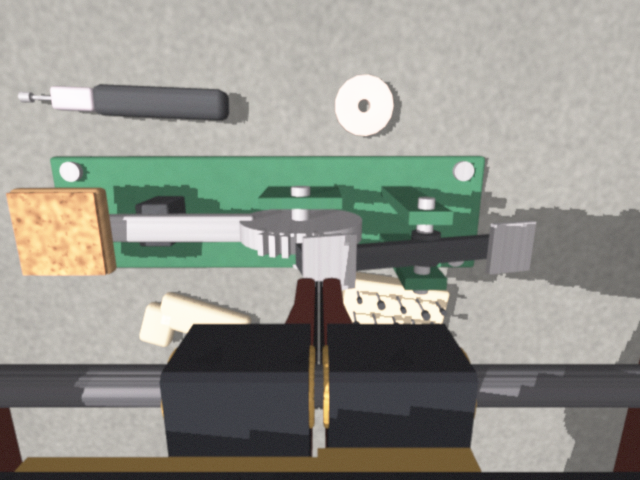

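Call:
drive_tool(rows=[0,0,0,15,0,0,0,0,0,0,30,0,0,0,0,0,0,40,0,0,0,0,0,0,43,0,0,0,0,0,0,43,0,0,0])

```text
time_s: 13.9
position: [0.5353, 0.0051, 0.1206]
eef_rot: [-0.0, 0.999, 0.051, -0.001]
wrist_force: [1.0, -0.9, -0.1]
gripper_width: 0.0005
```

Call:
drive_tool(rows=[0,0,0,2,0,0,0,0,0,0,4,0,0,0,0,0,0,6,0,0,0,0,0,0,8,0,0,0,0,0,0,10,0,0,0])

```text
time_s: 14.4
position: [0.5364, 0.0052, 0.1126]
eef_rot: [-0.0, 0.999, 0.051, 0.001]
wrist_force: [0.4, 2.8, 4.7]
gripper_width: 0.0004
```

Call:
drive_tool(rows=[0,0,0,2,0,0,0,0,0,0,4,0,0,0,0,0,0,6,0,0,0,0,0,0,8,0,0,0,0,0,0,10,0,0,0])

```text
time_s: 14.9
position: [0.5359, 0.005, 0.1015]
eef_rot: [-0.0, 0.999, 0.051, -0.0]
wrist_force: [0.2, 4.0, 4.2]
gripper_width: 0.0004
```

```bash
python3 snap.py 15
```

```text
14.9 [0.5358862  0.00498783 0.10152445] [0.15337314 3.95998288 4.15241096]
```

View pics/s15.png

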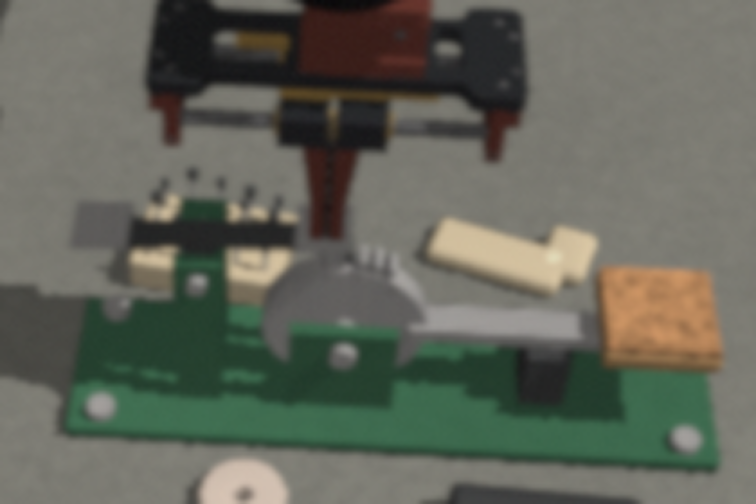

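Call:
drive_tool(rows=[0,0,0,2,0,0,0,0,0,0,4,0,0,0,0,0,0,6,0,0,0,0,0,0,6,0,0,0])

```text
time_s: 15.35
position: [0.536, 0.0051, 0.0976]
eef_rot: [-0.0, 0.999, 0.051, 0.001]
wrist_force: [-3.6, 5.0, 11.9]
gripper_width: 0.0002
```

Call:
drive_tool(rows=[0,0,0,1.5,0,0,0,0,0,0,3,0,0,0,0,0,0,3,0,0,0])

```text
time_s: 15.65
position: [0.5362, 0.0051, 0.0973]
eef_rot: [-0.0, 0.999, 0.051, 0.002]
wrist_force: [-8.5, 3.9, 23.5]
gripper_width: 0.0006
```

Call:
drive_tool(rows=[0,0,0,1,0,0,0,0,0,0,-20,0,0,0,0,0,0,-60,0,0,0,0,0,0,-100,0,0,0,0,0,0,-130,0,0,0])

```text
time_s: 16.15
position: [0.5358, 0.0038, 0.2242]
eef_rot: [0.001, 0.999, 0.05, 0.0]
wrist_force: [1.2, 0.3, -0.1]
gripper_width: 0.0004
```

Call:
drive_tool(rows=[0,-20,40,-10,0,0,0,0,-40,85,-10,0,0,0,0,-60,130,-10,0,0,0,0,-80,170,-10,0,0,0,0,-80,190,-10,0,0,0])

```text
time_s: 16.65
position: [0.4731, -0.1962, 0.2319]
eef_rot: [0.001, 0.999, 0.048, -0.001]
wrist_force: [-0.6, 0.7, -0.7]
gripper_width: 0.0007
```

```bash
python3 snap.py 16
python3 - <<'E'
from h import *
T=r.read_camera('top')[:,:,::-1]
cv2.imwrite('pics/t16.png',T)
E
```

```text
16.65 [ 0.47314798 -0.19623081  0.23188903] [-0.5551069   0.66818744 -0.74060996]
```

View pics/s16.png

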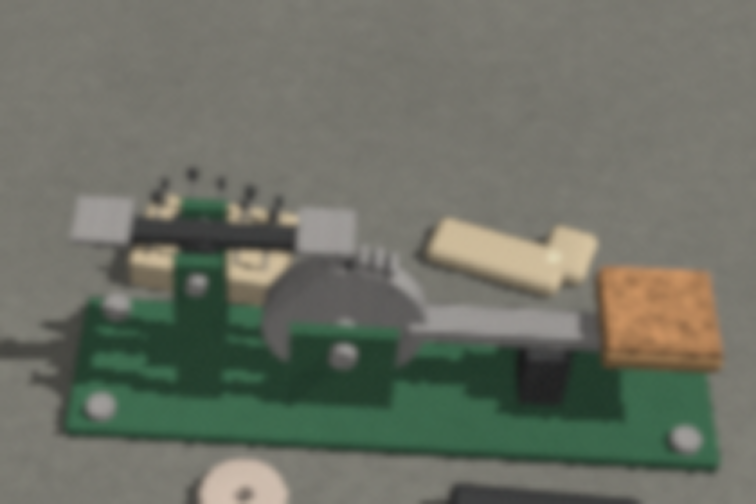

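View pics/t16.png

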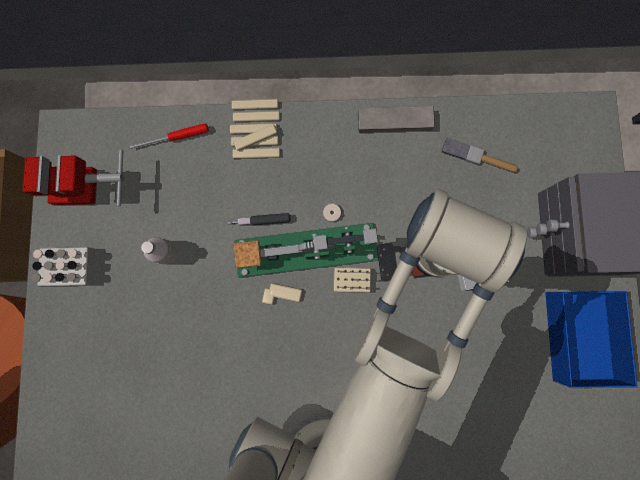

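Scene crop: the pawl plates are back at their starting pixels (tail 103,220 and nose 327,230), so the pawl is engaged. The pad is level at (660,310). The bystanders look unmoved.

```bash
python3 -c "
from station import r
print(r.sign_off())"
```

```text
the job is handed in; nothing more can be done
None
```

I pressed the pawl's tail plate down to its stop, then pushed the pad along its arc until the arm lay on its stop. After that I pressed the nose plate back down to its stop, moved the gripper clear, and handed the job in at about 16.7 s of robot time. No verdict was reported.

**Stops:** at each of the three stops the force rose with no further travel, to about 18 N at the tail, 24 N at the pad and 23 N at the nose.

**Last images:** the pawl plates are back at their starting pixels, so the pawl looks engaged. The pad is level and still. The bystanders visible in the last images had not moved. The parts tray was mostly hidden behind the robot, so I did not check it at the end, but the gripper stayed well above it.

**Disagreement:** fingertip contact came about 34 mm lower in reported TCP height than the stated plate heights. The real tips seem to sit about that far behind the reported TCP. I found each contact by small steps and force, and allowed for the offset afterwards.

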